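# Snap the back panel into a display frame with a press block

## Robot

A 7-joint arm with a two-finger parallel gripper is mounted at the origin on the work surface. World frame = base frame: x ahead of the robot, y to its left, z up, the work surface at z = 0. Lengths are in m, angles in rad, forces in N, time in s.
With the tool pointing down it reaches from about 0.425 to 0.825 m from the base axis. Payload 3.6 kg.
Tool frame: the origin (TCP) lies midway between the tips of the shut fingers; the grasp point (between the pads) lies 19 mm behind it; z points along the fingers, y is the line along which they close (so a half turn about z gives the same grasp; the last joint's range is limited). The gripper opens to 93 mm and grips with 3 to 60 N. Pads are 15 mm wide; open, the fingers measure 128 mm over their backs; the gripper's body (75 mm by 188 mm) begins 65 mm behind the grasp point.
Start: joints at [1.143, 0.615, -0.013, 1.423, 0.008, 1.103, -0.04], TCP at [0.254, -0.598, 0.219] pointing down, gripper open.
Joint ranges: [-3.12, 3.12], [-0.3, 2.06], [-1.34, 1.32], [0.26, 2.42], [-1.36, 4.5], [0.01, 1.98], [-2.84, 2.84]. Speed limits (rad/s): [2.79, 2.79, 3.14, 3.14, 3.14, 3.14, 3.14].

## Interface

Orientations are given as a rotation vector (axis times angle).
In Python, from plant import r, get_image gives the robot as it stands.
- The arm moves only by the tool drive_tool, never from a script. Its argument "plan" is a list of rows, each a list of 3 entries, a list of its own where there are three numbers: the turn, a rotation vector about the tool's x, y, z each as a share of pi rad, from -1 to 1, then the shift along the tool's x, y, z each as a share of 600 mm, from -1 to 1, then the closure, from -1 (fully open) to 1 (shut). A call has 1 to 8 rows; each row shifts and turns the commanded pose from where the row before left it, along the tool's axes as they then stand; what a row does not reach is not made up. A row lasts 1/10 s, in which the tool goes at most 50 mm and 8.59 degrees, less where a joint would pass 70% of its speed; a pose out of reach is approached as far as the arm can. A call with a number of a shift or a turn outside -1 to 1 is refused whole. A call with a gripper value outside its range is refused whole. The fingers move at their own pace and stop on an object; "squeeze" is the grip in N (left out, the last holds). Time passes only in rows, so rows that do not move let the fingers close. It gives the time, the measured TCP pose, the force, the opening and the grip force at its end, in the units of the state.
- r.sense(): the state, without advancing time (a new reading comes with each control period).
- get_image(name): name is "side" or "top"; returns a dict with "image" (420x560x3 uint8, red, green, blue), "K" (3x3 intrinsics, pixels), "dist_coeffs" ([k1, k2, p1, p2, k3] as OpenCV has them; the pictures are not rectified), "rvec" (rotation vector, rad) and "tvec" (3), from world to camera coordinates, as OpenCV has them. Camera axes: x right, y down, z forward; pixel columns grow to the right and rows downward; lengths in m; the calibration is good to about 2 mm. A picture is of the moment at which its call begins. There is no depth.
- r.job_done(): hands the job in; it is judged then, once.
The state is a dict: "time": time; "q": joint angles; "joint_vel": joint speeds; "tau": joint torques, N m; "ee_pos": TCP position; "orientation": TCP orientation; "contact_force": force on the tool from outside, world axes, zero at the start; "torque": the same for the moment, N m; "gripper_width": finger opening in m; "grip_force": force on a finger pad.
Only numpy, scipy, OpenCV 4.12 (cv2) and the standard library are available. Lean on these libraries where they do the work, as an engineer would, in place of code of your own. Each camera call takes 0.05 s, during which the arm holds its last target. There are 200 camera calls.

## Task

Two small display frames lie face down on the table; in one of them the back panel still stands proud of the frame. Take the wooden press block by its handle, press that panel straight down with it until the panel is fully home and held under all four spring clips, then stand the block upright on its cork mat again and let go. Do not touch the panel with the gripper, and leave the finished frame and the other things on the table alone.

Things in the scene. Friction and masses are not known exactly. Their poses are not given: they have to be found in the camera images.
- frame: the open frame, light wood, face down, fixed to the table: 180 (x) by 140 (y) by 36 mm high; origin at the centre of its underside, z up. In its middle a straight-walled recess, 122 (x) by 82 (y) mm, 24 mm deep: its ledge lies 12 mm above the underside
- clips (a point): middle of the four steel spring clips of the open frame, 26 mm above its underside. They stand out 4 mm from the two long recess walls at x = +-35 mm, each 24 mm long in x. The panel going down pushes their sloping upper faces aside (8 to 16 N in all, most just before the snap), and they snap back over its top
- panel_top (a point): centre of the top face of the loose back panel: dark hardboard 120 (x) by 80 (y) by 12 mm, long sides tapered to 76 below. It starts level on the clips in the recess mouth, top about 42 mm above the frame's underside (6 mm proud of the rim). Home, it lies on the ledge, top 24 mm above the underside, 12 mm below the rim. Pressed in the middle it goes down level; off centre it tips
- frame_done: the finished frame: the same frame with its panel already home (top 12 mm below the rim), fixed; to be left alone. Origin at the centre of its underside
- block_grip (a point): centre of the handle of the wooden press block, 60 mm above its flat sole. The handle is an upright bar 46 (x) by 26 (y) mm, from 25 to 95 mm above the sole; grip it across its 26 mm (y). The foot below is 70 (x) by 50 (y) by 25 mm high, centred, with a thin rubber sole. About 0.25 kg. It starts standing on the cork mat
- mat: cork mat 130 (x) by 110 (y) by 6 mm high, fixed to the table, origin at the centre of its underside; the block's place
- power_strip: bystander: white five-way power strip 55 by 300 by 40 mm, beyond the work, origin under its centre
- tape_roll: bystander: clear roll of tape lying flat, 96 mm across, 45 mm high, origin under its centre
- carton: bystander: open empty cardboard box 140 by 200 by 80 mm high, origin under its centre
Mind the look-alikes: they are no part of the job. Of the things like the part that bears block_grip, leave any that is blue or pink; of the rest the smaller one is meant.

How it is judged:
By the outcome, as a careful person would: the job done as asked, in the order asked, and still so for the second after the job is handed in, with the robot touching nothing.
It also fails if it takes over 53 s, if anything falls off the work surface, if the arm or the gripper's body presses on something with over 40 N, if the wrist force passes 120 N, or if a joint passes its speed limit or range.

## Working session

There is one attempt and no reset: what is moved stays moved. The work goes in short steps, Python scripts to look and compute and a tool call to move; the robot and the scene stay as the last step left them, time stands still between calls to the robot, and variables do not carry over. Pictures are saved under pics/ and viewed, at most 10 in all, crops included, and the job is handed in when it is done.

Besides the shell and the picture viewer there is one more tool, called after "Call:" in YAML: its name, and indented under it one key for each argument. drive_tool: Moves the arm, as the interface text tells. Shift numbers are shares of 600 mm and turn numbers shares of pi rad, none past 1 either way. Its arguments: {"type":"object","properties":{"plan":{"type":"array"},"squeeze":{"type":"number"}},"required":["plan"]}

```bash
mkdir -p pics
python3 - <<'E'
from plant import r,get_image
import cv2,numpy as np
for n in("top","side"):
    d=get_image(n);cv2.imwrite(f"pics/{n}0.png",d["image"][:,:,::-1])
    np.savez(n+"0.npz",**d)
    R=cv2.Rodrigues(np.array(d["rvec"]))[0];print(n,(-R.T@np.array(d["tvec"]).ravel()).round(3),R.round(2).tolist(),d["K"],d["dist_coeffs"])
s=r.sense();print(s["time"],s["ee_pos"],s["orientation"],s["gripper_width"],s["contact_force"])
E
```

```text
top [ 0.447 -0.127  0.962] [[0.02, -1.0, -0.01], [-0.99, -0.02, -0.17], [0.17, 0.01, -0.99]] [[379.54181949   0.         283.61091064]
 [  0.         379.54181949 206.17709891]
 [  0.           0.           1.        ]] [-0.04998951  0.          0.          0.          0.        ]
side [ 0.529 -1.318  1.08 ] [[1.0, -0.06, -0.01], [-0.05, -0.64, -0.76], [0.04, 0.76, -0.64]] [[542.80986596   0.         284.95046324]
 [  0.         542.80986596 201.30613573]
 [  0.           0.           1.        ]] [0.01483764 0.         0.         0.         0.        ]
0.1 [ 0.25391365 -0.59755722  0.21758684] [-3.07611909e+00 -6.26570704e-01  8.26003343e-04] 0.09290890986266415 [ 0.18124952  1.44553341 -0.15837425]
```

View pics/top0.png

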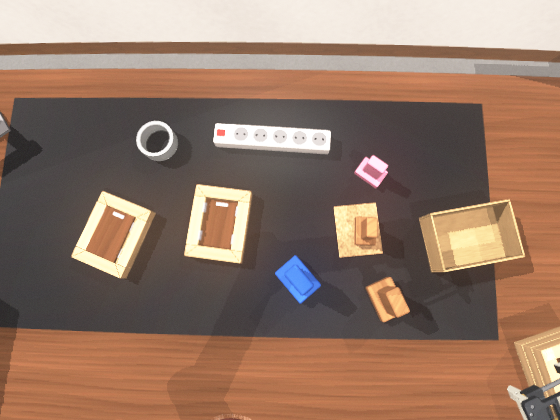

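View pics/side0.png

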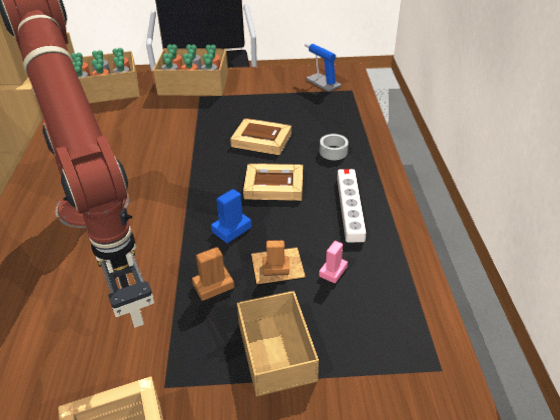

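Candidates in the top picture are blue (298,279), pink (372,171), wood on the mat (367,232) and wood off the mat (388,298). Blue and pink are excluded. Of the two wooden ones, the one on the mat looks smaller and stands on its cork place, so it fits. Next is one enlarged crop to confirm this and to see which frame is open.

Run:
```python
import cv2,numpy as np
t=cv2.imread("pics/top0.png");s=cv2.imread("pics/side0.png")
f=lambda im,x,y,w,h,W,H:cv2.resize(im[y:y+h,x:x+w],(W,H),interpolation=cv2.INTER_CUBIC)
a=np.hstack([f(t,65,175,200,110,400,220),f(t,320,150,100,180,0x190,220) if 0 else f(s,225,110,90,100,400,220)])
a=np.vstack([np.hstack([f(t,70,180,100,95,400,380),f(t,175,180,100,95,400,380)])])
b=np.vstack([np.hstack([f(t,325,195,100,130,400,520),f(s,180,225,100,130,400,520)])])
c=np.hstack([f(s,228,115,80,42,400,210),f(s,235,158,80,42,400,210)])
cv2.imwrite("pics/c1.png",np.vstack([a,c]));cv2.imwrite("pics/c2.png",b)
```

```text
(no output)
```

View pics/c1.png

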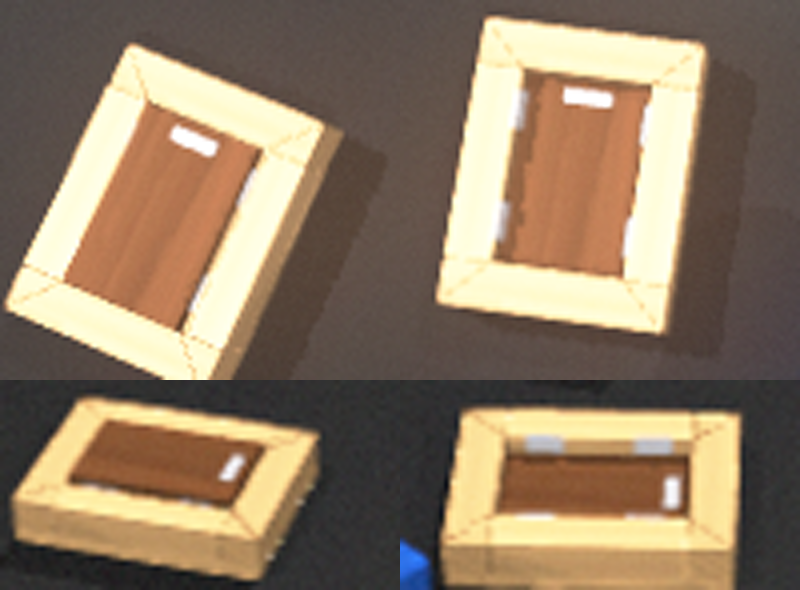

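View pics/c2.png

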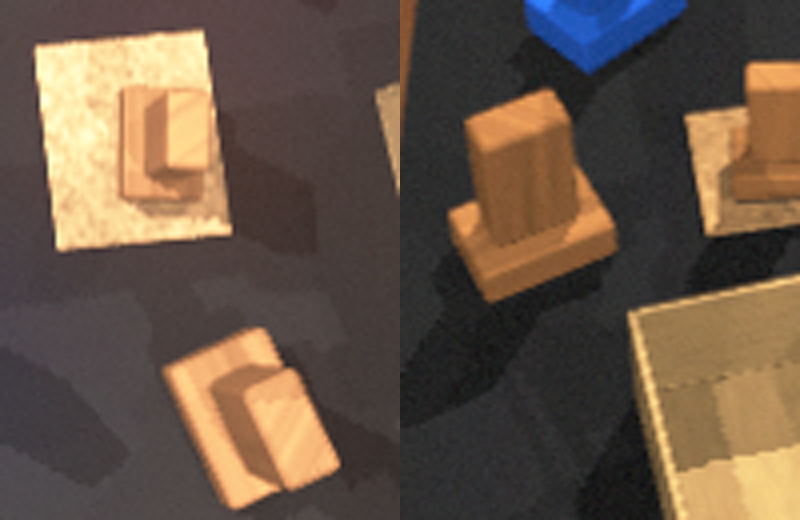

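The left frame (top 113,235; side 262,135) has its panel level with or above the rim and no inner walls showing, so it is the open one. The other frame (219,224) shows deep walls and clips above its panel, so it is finished. The crop confirms that the block on the mat is the smaller wooden one. Next I fit the poses by silhouette in both views.

```bash
cat > h.py <<'E'
import cv2,numpy as np
from scipy.spatial.transform import Rotation as Ro
from scipy.optimize import minimize
def load(n,s="0"): return dict(np.load(n+s+".npz"))
def proj(d,P): return cv2.projectPoints(np.asarray(P,float).reshape(-1,3),d["rvec"],d["tvec"],d["K"],d["dist_coeffs"])[0].reshape(-1,2)
def unproj(d,uv,z):
    u=cv2.undistortPoints(np.array([[uv]],float),d["K"],d["dist_coeffs"]).ravel()
    R=cv2.Rodrigues(d["rvec"])[0];v=R.T@np.array([u[0],u[1],1]);c=-R.T@d["tvec"].ravel()
    return c+v*(z-c[2])/v[2]
def box(p,sx,sy,z0,z1):
    c,s=np.cos(p[2]),np.sin(p[2])
    return np.array([[p[0]+c*a*sx/2-s*b*sy/2,p[1]+s*a*sx/2+c*b*sy/2,z] for a in(-1,1) for b in(-1,1) for z in(z0,z1)])
def raster(d,boxes,p,S=4):
    m=np.zeros((420*S,560*S),np.uint8)
    for b in boxes:
        q=cv2.convexHull(((proj(d,box(p,*b))+.5)*S).astype(np.float32))
        cv2.fillConvexPoly(m,np.round(q*16).astype(np.int32),1,shift=4)
    return m
def fit(ds,masks,boxes,p0,S=4):
    M=[cv2.resize(m.astype(np.uint8),None,fx=S,fy=S,interpolation=cv2.INTER_NEAREST) for m in masks]
    def f(p): return sum(1-(a&b).sum()/(a|b).sum() for a,b in((raster(d,boxes,p,S),m) for d,m in zip(ds,M)))
    best=min((minimize(f,p0,method="Nelder-Mead",options=dict(initial_simplex=np.array(p0)+np.vstack([np.zeros(3),np.diag([.02*k,.02,.15])]),xatol=1e-4,fatol=1e-5)) for k in(1,-1)),key=lambda o:o.fun)
    return best.x,best.fun
def mask(d,lo,hi,uv,r=60):
    h=cv2.cvtColor(cv2.cvtColor(d["image"],cv2.COLOR_RGB2BGR),cv2.COLOR_BGR2HSV)
    m=cv2.inRange(h,lo,hi);w=np.zeros_like(m);cv2.circle(w,uv,r,255,-1);m&=w
    c=max(cv2.findContours(m,cv2.RETR_EXTERNAL,cv2.CHAIN_APPROX_NONE)[0],key=cv2.contourArea)
    o=np.zeros_like(m);cv2.drawContours(o,[c],-1,1,-1);return o
E
python3 - <<'E'
from h import *
T,S=load("top"),load("side")
print("guess",unproj(T,(113,235),.036),unproj(S,(262,135),.036),unproj(T,(358,230),.006),unproj(T,(367,229),.1))
for n,d,pts in(("T",T,[(95,205),(90,225),(219,192),(345,225),(372,229),(357,232),(250,100),(389,300)]),("S",S,[(250,140),(262,145),(290,265),(276,248),(276,268),(276,259),(212,258)])):
    h=cv2.cvtColor(d["image"],cv2.COLOR_RGB2HSV);print(n,[(p,h[p[1],p[0]].tolist()) for p in pts])
ms=[mask(T,(8,20,90),(40,255,255),(113,235),52),mask(S,(8,20,90),(40,255,255),(262,136),38)]
print([m.sum() for m in ms])
for z in((0,.036),):
  for sel in([0],[1],[0,1]): print("frame",sel,fit([ [T,S][i] for i in sel],[ms[i] for i in sel],[(.18,.14,0,.036)],[.45,.27,-.44]))
mm=[mask(T,(8,20,90),(40,255,255),(360,230),40),mask(S,(8,20,90),(40,255,255),(277,260),36)]
for i,m in enumerate(mm):print(m.sum(),cv2.boundingRect(m))
p=unproj(T,(358,230),.006);print(box([0,0,0],.046,.026,0,.1).shape)
E
```

```text
guess [0.52734767 0.30609724 0.036     ] [0.53655613 0.28429009 0.036     ] [ 0.55524931 -0.30439493  0.006     ] [ 0.54727191 -0.30752628  0.1       ]
T [((95, 205), [23, 73, 254]), ((90, 225), [28, 34, 255]), ((219, 192), [27, 46, 255]), ((345, 225), [21, 89, 254]), ((372, 229), [20, 112, 254]), ((357, 232), [13, 135, 240]), ((250, 100), [10, 25, 92]), ((389, 300), [13, 134, 239])]
S [((250, 140), [26, 83, 254]), ((262, 145), [16, 120, 194]), ((290, 265), [18, 125, 240]), ((276, 248), [14, 161, 158]), ((276, 268), [14, 163, 171]), ((276, 259), [14, 160, 155]), ((212, 258), [13, 160, 185])]
[np.uint64(5165), np.uint64(1667)]
frame [0] (array([ 0.53230489,  0.31349402, -0.35239939]), np.float64(0.14813784427805932))
frame [1] (array([ 0.53287238,  0.30967044, -0.36228516]), np.float64(0.02613771564544909))
frame [0, 1] (array([ 0.53303193,  0.31123065, -0.36108518]), np.float64(0.18215035626594156))
2316 (333, 202, 50, 56)
1720 (251, 240, 55, 44)
(8, 3)
```

Run:
```python
from h import *
T,S=load("top"),load("side")
def run(name,ms,boxes,p0):
  print(name,[int(m.sum()) for m in ms])
  for sel in([0],[1],[0,1]): x,f=fit([[T,S][i] for i in sel],[ms[i] for i in sel],boxes,p0);print("  ",sel,x.round(4),round(f,3))
  return x
F=run("frame",[mask(T,(8,20,130),(40,255,255),(113,235),54),mask(S,(8,20,120),(40,255,255),(262,136),38)],[(.18,.14,0,.036)],[.533,.310,-.36])
mm=[mask(T,(8,20,130),(40,255,255),(360,230),40),mask(S,(8,20,110),(40,255,255),(277,260),36)]
ms=[]
x=run("block",[mask(T,(5,95,60),(22,255,255),(365,231),22),mask(S,(5,140,60),(16,255,215),(276,258),24)],[(.07,.05,.006,.031),(.046,.026,.031,.101)],[.53,-.31,.05])
run("mat",mm,[(.13,.11,0,.006)],[.55,-.30,.05])
out=[]
for d,c in((T,(365,231)),(S,(277,258))):
  im=cv2.resize(d["image"][:,:,::-1],None,fx=4,fy=4,interpolation=cv2.INTER_CUBIC)
  for b in[(.07,.05,.006,.031),(.046,.026,.031,.101)]:
    q=proj(d,box(x,*b)); q=(q+.5)*4-.5
    for i,j in((0,1),(2,3),(4,5),(6,7),(0,2),(2,6),(6,4),(4,0),(1,3),(3,7),(7,5),(5,1)):cv2.line(im,tuple(int(v) for v in q[i]),tuple(int(v) for v in q[j]),(0,255,0),1)
  out.append(im[c[1]*4-140:c[1]*4+140,c[0]*4-140:c[0]*4+140])
o2=[]
for d,c in((T,(113,235)),(S,(262,136))):
  im=cv2.resize(d["image"][:,:,::-1],None,fx=3,fy=3,interpolation=cv2.INTER_CUBIC)
  for b in[(.18,.14,0,.036),(.12,.08,.03,.042)]:
    q=proj(d,box(F,*b)); q=(q+.5)*3-.5
    for i,j in((0,1),(2,3),(4,5),(6,7),(0,2),(2,6),(6,4),(4,0),(1,3),(3,7),(7,5),(5,1)):cv2.line(im,tuple(int(v) for v in q[i]),tuple(int(v) for v in q[j]),(0,255,0),1)
  o2.append(im[c[1]*3-140:c[1]*3+140,c[0]*3-140:c[0]*3+140])
cv2.imwrite("pics/c3.png",np.vstack([np.hstack(out),np.hstack(o2)]))
```

```text
frame [4417, 1628]
   [0] [ 0.5325  0.3139 -0.362 ] 0.017
   [1] [ 0.5322  0.3099 -0.3535] 0.029
   [0, 1] [ 0.5323  0.3131 -0.3596] 0.063
block [1050, 620]
   [0] [ 0.5478 -0.321   0.1704] 0.334
   [1] [ 0.5529 -0.317  -0.0457] 0.264
   [0, 1] [ 0.5526 -0.3189 -0.0093] 0.609
mat [2267, 1693]
   [0] [ 0.5576 -0.303   0.1118] 0.024
   [1] [ 0.5581 -0.3041  0.1125] 0.125
   [0, 1] [ 0.5578 -0.3035  0.1109] 0.152
```

View pics/c3.png

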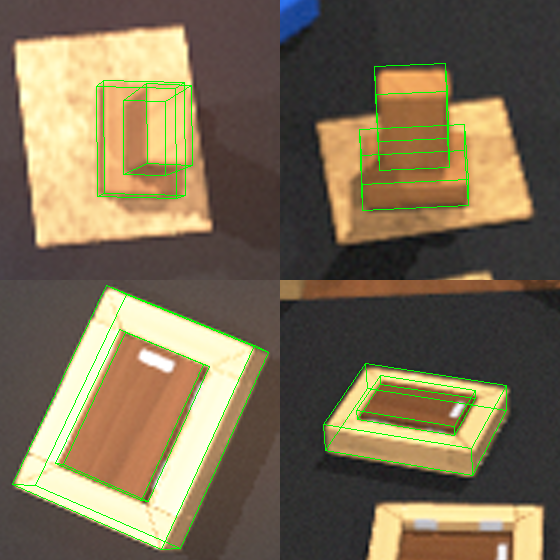

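Run:
```python
from h import *
T,S=load("top"),load("side")
t=lambda *a:[unproj(T,((x+.5)/4-.5+325,(y+.5)/4-.5+195),z)[:2].round(4).tolist() for x,y,z in a]
s=lambda *a:[unproj(S,((x+.5)/4-.5+242,(y+.5)/4-.5+223),z)[:2].round(4).tolist() for x,y,z in a]
H=np.array(t((166,90,.101),(210,88,.101),(211,168,.101),(166,170,.101)))
print("top handle",H.tolist(),H.mean(0)); print("top foot left corners",t((120,87,.031),(122,200,.031)))
print("side handle top front",s((98,92,.101),(170,95,.101)),"back",s((97,71,.101),(165,70,.101)))
print("side foot bottom front",s((81,208,.006),(188,206,.006)))
```

```text
top handle [[0.5745, -0.3058], [0.5761, -0.3311], [0.5301, -0.3307], [0.5286, -0.305]] [ 0.552325 -0.31815 ]
top foot left corners [[0.5862, -0.2918], [0.5163, -0.2923]]
side handle top front [[0.5311, -0.3293], [0.5768, -0.3354]] back [[0.5312, -0.3101], [0.575, -0.3125]]
side foot bottom front [[0.5162, -0.3412], [0.587, -0.3446]]
```

Call:
drive_tool:
  plan:
    - [[0,0,0.0437],[0,0,0],-1]
    - [[0,0,0.0437],[0,0,0],-1]
    - [[0,0,0.0437],[0,0,0],-1]
    - [[0,0,0],[0,0,0],-1]
  squeeze: 50

```text
time: 0.5
ee_pos: [0.2542, -0.5978, 0.218]
orientation: [-3.14, 0.015, 0.001]
contact_force: [0.4, 0.8, -0.2]
gripper_width: 0.0931
grip_force: 0.0
```

Call:
drive_tool:
  plan:
    - [[0,0,0],[0.041,-0.0392,0],-1]
    - [[0,0,0],[0.041,-0.0392,0],-1]
    - [[0,0,0],[0.041,-0.0392,0],-1]
    - [[0,0,0],[0.041,-0.0392,0],-1]
    - [[0,0,0],[0.041,-0.0392,0],-1]
    - [[0,0,0],[0.041,-0.0392,0],-1]
    - [[0,0,0],[0.041,-0.0392,0],-1]
    - [[0,0,0],[0.041,-0.0392,0],-1]

```text
time: 1.3
ee_pos: [0.4536, -0.4108, 0.2184]
orientation: [-3.141, 0.01, 0.001]
contact_force: [0.8, 0.5, -1.1]
gripper_width: 0.0929
grip_force: 0.0
```

Call:
drive_tool:
  plan:
    - [[0,0,0],[0.041,-0.0392,0],-1]
    - [[0,0,0],[0.041,-0.0392,0],-1]
    - [[0,0,0],[0.041,-0.0392,0],-1]
    - [[0,0,0],[0.041,-0.0392,0],-1]
    - [[0,0,0],[0,0,0],-1]
    - [[0,0,0],[0,0,0],-1]

```text
time: 1.9
ee_pos: [0.5523, -0.3182, 0.2182]
orientation: [-3.141, 0.009, 0.002]
contact_force: [-0.7, -1.1, -0.3]
gripper_width: 0.0926
grip_force: 0.0
```

Call:
drive_tool:
  plan:
    - [[0,0,0],[0,0,0.05],-1]
    - [[0,0,0],[0,0,0.05],-1]
    - [[0,0,0],[0,0,0.05],-1]
    - [[0,0,0],[0,0,0.05],-1]
    - [[0,0,0],[0,0,0.04],-1]
    - [[0,0,0],[0,0,0.03],-1]
    - [[0,0,0],[0,0,0.014],-1]
    - [[0,0,0],[0,0,0],-1]

```text
time: 2.7
ee_pos: [0.5504, -0.3201, 0.0472]
orientation: [-3.141, 0.018, 0.004]
contact_force: [-0.3, -0.3, -0.7]
gripper_width: 0.0932
grip_force: 0.0
```

Run:
```python
from plant import r,get_image
import cv2,numpy as np
f=[]
for n,c in(("top",(365,231)),("side",(277,250))):
    d=get_image(n);np.savez(n+"1.npz",**d)
    f.append(cv2.resize(d["image"][c[1]-60:c[1]+60,c[0]-60:c[0]+60,::-1],(400,400),interpolation=cv2.INTER_CUBIC))
cv2.imwrite("pics/g1.png",np.hstack(f));s=r.sense();print(s["ee_pos"],s["contact_force"])
```

```text
[ 0.5522214  -0.32018382  0.04914352] [ 0.01650102 -0.94184271  0.19956879]
```

View pics/g1.png

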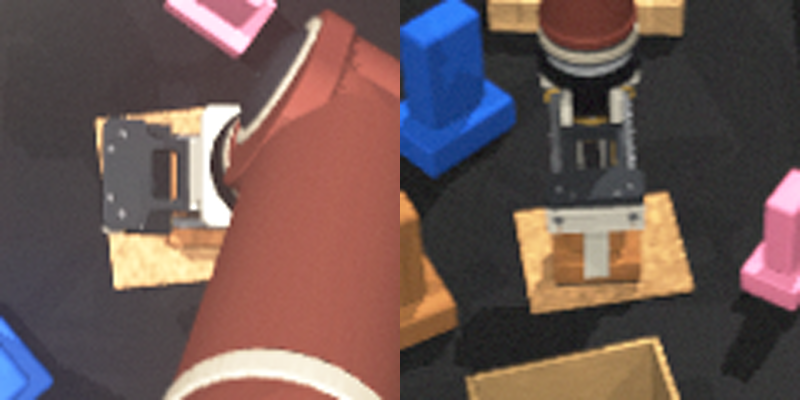

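The side view shows the finger (597) centred on the foot (553–641) with the handle between the fingers. Closing now.

Call:
drive_tool:
  plan:
    - [[0,0,0],[0,0,0],1]
    - [[0,0,0],[0,0,0],1]
    - [[0,0,0],[0,0,0],1]
    - [[0,0,0],[0,0,0],1]
    - [[0,0,0],[0,0,0],1]
    - [[0,0,0],[0,0,0],1]
    - [[0,0,0],[0,0,0],1]
    - [[0,0,0],[0,0,0],1]
  squeeze: 55

```text
time: 3.6
ee_pos: [0.5522, -0.3189, 0.0482]
orientation: [-3.141, 0.016, 0.0]
contact_force: [0.3, 0.9, 0.2]
gripper_width: 0.0336
grip_force: 0.0
```

Call:
drive_tool:
  plan:
    - [[0,0,0],[0,0,0],1]
    - [[0,0,0],[0,0,0],1]
    - [[0,0,0],[0,0,0],1]
    - [[0,0,0],[0,0,0],1]

```text
time: 4.0
ee_pos: [0.5522, -0.3187, 0.0482]
orientation: [-3.141, 0.016, 0.0]
contact_force: [0.3, 0.5, -0.5]
gripper_width: 0.0258
grip_force: 55.0
```

Call:
drive_tool:
  plan:
    - [[0,0,0],[0,0,-0.03],1]
    - [[0,0,0],[0,0,-0.04],1]
    - [[0,0,0],[0,0,-0.05],1]
    - [[0,0,0],[0,0,-0.05],1]
    - [[0,0,0],[0,0,-0.05],1]
    - [[0,0,0],[0,0,-0.05],1]
    - [[0,0,0],[0,0,0],1]

```text
time: 4.7
ee_pos: [0.5545, -0.3206, 0.2149]
orientation: [3.137, -0.016, 0.013]
contact_force: [0.4, -0.6, -1.2]
gripper_width: 0.0255
grip_force: 55.0
```

Call:
drive_tool:
  plan:
    - [[0,0,0],[-0.0028,-0.03,0],1]
    - [[0,0,0],[-0.0028,-0.0657,0],1]
    - [[0,0,0],[-0.0028,-0.0657,0],1]
    - [[0,0,0],[-0.0028,-0.0657,0],1]
    - [[0,0,0],[-0.0028,-0.0657,0],1]
    - [[0,0,0],[-0.0028,-0.0657,0],1]
    - [[0,0,0],[-0.0028,-0.0657,0],1]
    - [[0,0,0],[-0.0028,-0.0657,0],1]

```text
time: 5.5
ee_pos: [0.5404, -0.0234, 0.2087]
orientation: [3.142, -0.016, -0.004]
contact_force: [-0.1, 0.2, -1.8]
gripper_width: 0.0256
grip_force: 55.0
```

Call:
drive_tool:
  plan:
    - [[0,0,0],[-0.0028,-0.0657,0],1]
    - [[0,0,0],[-0.0028,-0.0657,0],1]
    - [[0,0,0],[-0.0028,-0.0657,0],1]
    - [[0,0,0],[-0.0028,-0.0657,0],1]
    - [[0,0,0],[-0.0028,-0.0657,0],1]
    - [[0,0,0],[-0.0028,-0.0657,0],1]
    - [[0,0,0],[-0.0028,-0.0657,0],1]
    - [[0,0,0],[-0.0028,-0.0657,0],1]

```text
time: 6.3
ee_pos: [0.5304, 0.2915, 0.2085]
orientation: [3.14, -0.016, -0.004]
contact_force: [-0.5, -0.1, -0.9]
gripper_width: 0.0256
grip_force: 55.0
```

Call:
drive_tool:
  plan:
    - [[0,0,0.0279],[0,-0.0357,0],1]
    - [[0,0,0.0279],[0,0,0],1]
    - [[0,0,0.0279],[0,0,0],1]
    - [[0,0,0.0279],[0,0,0],1]
    - [[0,0,0],[0,0,0],1]
    - [[0,0,0],[0,0,0],1]
    - [[0,0,0],[0,0,0],1]

```text
time: 7.0
ee_pos: [0.5314, 0.3118, 0.2096]
orientation: [3.09, -0.561, -0.001]
contact_force: [0.1, -0.6, -1.2]
gripper_width: 0.0258
grip_force: 55.0
```

Run:
```python
from plant import r,get_image
import cv2,numpy as np
f=[];P=[];O=[]
for n,c in(("top",(113,225)),("side",(262,110))):
    d=get_image(n);np.savez(n+"2.npz",**d)
    f.append(cv2.resize(d["image"][c[1]-75:c[1]+75,c[0]-75:c[0]+75,::-1],(400,400),interpolation=cv2.INTER_CUBIC))
    s=r.sense();P.append(s["ee_pos"]);O.append(s["orientation"])
cv2.imwrite("pics/g2.png",np.hstack(f));print(P,O,s["contact_force"],s["grip_force"])
```

```text
[array([0.53150422, 0.31180276, 0.2098692 ]), array([0.53160295, 0.31183243, 0.21004021])] [array([ 3.09053379e+00, -5.62074200e-01, -9.66358403e-04]), array([ 3.09066675e+00, -5.62523996e-01, -6.15699630e-04])] [ 0.36665303 -0.52708827 -1.38484861] 54.95569109916687
```

View pics/g2.png

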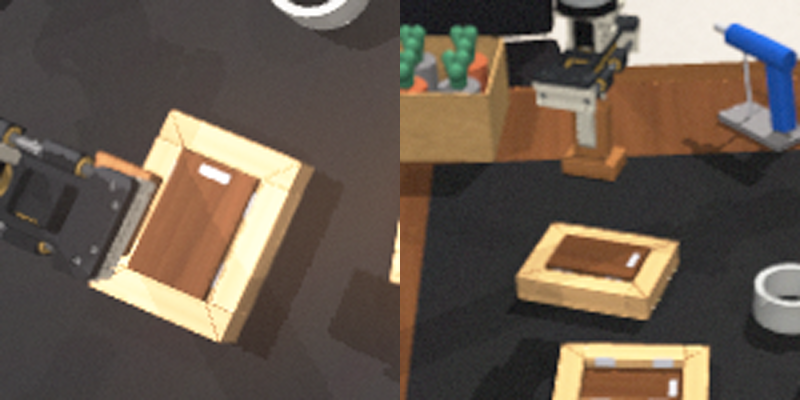

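The block is upright and held (55 N), aligned above the open frame. Lowering to just above the panel.

Call:
drive_tool:
  plan:
    - [[0,0,0],[0,0,0.03],1]
    - [[0,0,0],[0,0,0.04],1]
    - [[0,0,0],[0,0,0.04],1]
    - [[0,0,0],[0,0,0.04],1]
    - [[0,0,0],[0,0,0.03],1]
    - [[0,0,0],[0,0,0.012],1]
    - [[0,0,0],[0,0,0],1]
    - [[0,0,0],[0,0,0],1]

```text
time: 7.9
ee_pos: [0.5324, 0.3124, 0.096]
orientation: [-3.089, 0.563, -0.002]
contact_force: [0.7, -0.0, -1.3]
gripper_width: 0.0259
grip_force: 55.0
```

Run:
```python
from plant import r,get_image
import cv2,numpy as np
f=[];P=[]
for n,c in(("top",(113,225)),("side",(262,120))):
    d=get_image(n);np.savez(n+"3.npz",**d)
    f.append(cv2.resize(d["image"][c[1]-50:c[1]+50,c[0]-50:c[0]+50,::-1],(400,400),interpolation=cv2.INTER_CUBIC))
    s=r.sense();P.append(s["ee_pos"])
cv2.imwrite("pics/g3.png",np.hstack(f));print(P,s["orientation"],s["contact_force"])
```

```text
[array([0.53261164, 0.3125146 , 0.0963766 ]), array([0.53260614, 0.31251383, 0.09646681])] [-3.08878298  0.56296439 -0.00329168] [-0.24436006  0.13546723 -2.00726692]
```

View pics/g3.png

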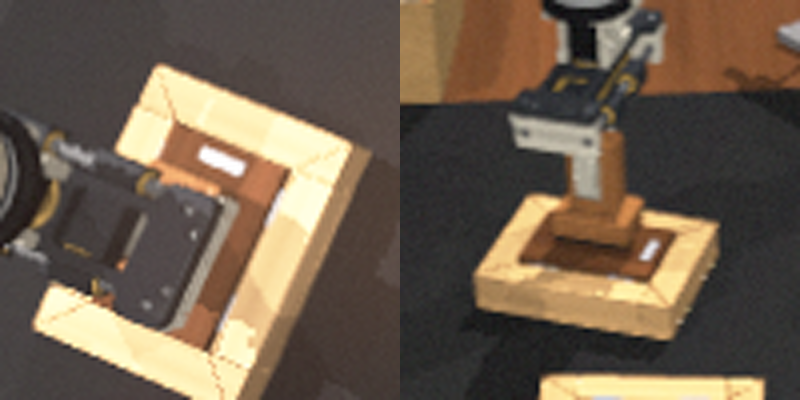

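The block hangs centred just above the panel (side: foot 600,220 over panel 600,245). Pressing down in small steps.

Call:
drive_tool:
  plan:
    - [[0,0,0],[0,0,0.006],1]
    - [[0,0,0],[0,0,0.006],1]
    - [[0,0,0],[0,0,0.005],1]
    - [[0,0,0],[0,0,0.004],1]
    - [[0,0,0],[0,0,0.004],1]
    - [[0,0,0],[0,0,0.004],1]
    - [[0,0,0],[0,0,0],1]

```text
time: 8.7
ee_pos: [0.5321, 0.312, 0.0784]
orientation: [-3.09, 0.564, -0.001]
contact_force: [-0.3, -0.2, 4.0]
gripper_width: 0.0259
grip_force: 55.0
```

Call:
drive_tool:
  plan:
    - [[0,0,0],[0,0,0.004],1]
    - [[0,0,0],[0,0,0.004],1]
    - [[0,0,0],[0,0,0.004],1]
    - [[0,0,0],[0,0,0],1]

```text
time: 9.1
ee_pos: [0.5325, 0.312, 0.0718]
orientation: [-3.09, 0.563, -0.003]
contact_force: [-1.2, -1.6, 7.1]
gripper_width: 0.0258
grip_force: 55.0
```

Call:
drive_tool:
  plan:
    - [[0,0,0],[0,0,0.003],1]
    - [[0,0,0],[0,0,0.003],1]
    - [[0,0,0],[0,0,0.003],1]
    - [[0,0,0],[0,0,0],1]

```text
time: 9.5
ee_pos: [0.5324, 0.3123, 0.0661]
orientation: [-3.09, 0.563, -0.002]
contact_force: [0.8, -1.0, 6.4]
gripper_width: 0.0253
grip_force: 55.0
```

Call:
drive_tool:
  plan:
    - [[0,0,0],[0,0,0.002],1]
    - [[0,0,0],[0,0,0],1]

```text
time: 9.7
ee_pos: [0.5324, 0.3123, 0.0661]
orientation: [-3.089, 0.563, -0.002]
contact_force: [-2.2, -1.3, 13.5]
gripper_width: 0.0256
grip_force: 55.0
```

Call:
drive_tool:
  plan:
    - [[0,0,0],[0,0,0.002],1]
    - [[0,0,0],[0,0,0.002],1]
    - [[0,0,0],[0,0,0],1]
    - [[0,0,0],[0,0,0],1]

```text
time: 10.1
ee_pos: [0.5324, 0.3123, 0.066]
orientation: [-3.089, 0.563, -0.002]
contact_force: [-5.2, -2.8, 25.2]
gripper_width: 0.0258
grip_force: 55.0
```

The panel stops hard at the expected height (0.066, 25 N), so it is home. Lifting and checking.

Call:
drive_tool:
  plan:
    - [[0,0,0],[0,0,-0.01],1]
    - [[0,0,0],[0,0,-0.03],1]
    - [[0,0,0],[0,0,-0.05],1]
    - [[0,0,0],[0,0,-0.05],1]
    - [[0,0,0],[0,0,-0.05],1]
    - [[0,0,0],[0,0,-0.05],1]
    - [[0,0,0],[0,0,-0.01],1]
    - [[0,0,0],[0,0,0],1]

```text
time: 10.9
ee_pos: [0.5318, 0.3122, 0.2113]
orientation: [-3.09, 0.563, -0.001]
contact_force: [-0.3, 0.4, -1.5]
gripper_width: 0.0262
grip_force: 55.0
```

Run:
```python
from plant import r,get_image
import cv2,numpy as np
f=[];P=[]
for n,c in(("top",(118,230)),("side",(262,125))):
    d=get_image(n);np.savez(n+"4.npz",**d)
    f.append(cv2.resize(d["image"][c[1]-50:c[1]+50,c[0]-50:c[0]+50,::-1],(400,400),interpolation=cv2.INTER_CUBIC))
    s=r.sense();P.append(s["ee_pos"])
cv2.imwrite("pics/g4.png",np.hstack(f));print(P,s["orientation"],s["contact_force"])
```

```text
[array([0.53089469, 0.31171982, 0.20987162]), array([0.53043066, 0.31153118, 0.20918227])] [ 3.08816925 -0.56263432 -0.00498922] [-0.38218662 -0.12785905 -2.80127938]
```

View pics/g4.png

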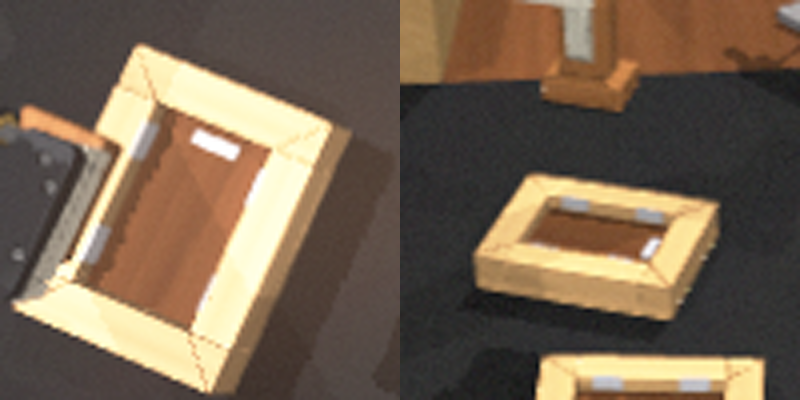

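The panel now lies deep, with all four clips showing above it (left view 147,140 / 97,243 / 257,185 / 205,300). Returning the block to the mat centre.

Call:
drive_tool:
  plan:
    - [[0,0,-0.0375],[0,0,0],1]
    - [[0,0,-0.0375],[0,0,0],1]
    - [[0,0,-0.0375],[0,0,0],1]
    - [[0,0,-0.0375],[0,0,0],1]
    - [[0,0,0],[0,0,0],1]
    - [[0,0,0],[0,0,0],1]

```text
time: 11.6
ee_pos: [0.531, 0.3115, 0.2098]
orientation: [3.136, 0.17, -0.004]
contact_force: [-1.2, 0.1, -1.9]
gripper_width: 0.0254
grip_force: 55.0
```

Call:
drive_tool:
  plan:
    - [[0,0,0],[-0.0042,0.03,0],1]
    - [[0,0,0],[-0.0042,0.064,0],1]
    - [[0,0,0],[-0.0042,0.064,0],1]
    - [[0,0,0],[-0.0042,0.064,0],1]
    - [[0,0,0],[-0.0042,0.064,0],1]
    - [[0,0,0],[-0.0042,0.064,0],1]
    - [[0,0,0],[-0.0042,0.064,0],1]
    - [[0,0,0],[-0.0042,0.064,0],1]

```text
time: 12.4
ee_pos: [0.5424, 0.0215, 0.2115]
orientation: [3.136, 0.169, -0.001]
contact_force: [0.1, 0.9, -0.4]
gripper_width: 0.026
grip_force: 55.0
```

Call:
drive_tool:
  plan:
    - [[0,0,0],[-0.0042,0.064,0],1]
    - [[0,0,0],[-0.0042,0.064,0],1]
    - [[0,0,0],[-0.0042,0.064,0],1]
    - [[0,0,0],[-0.0042,0.064,0],1]
    - [[0,0,0],[-0.0042,0.064,0],1]
    - [[0,0,0],[-0.0042,0.064,0],1]
    - [[0,0,0],[-0.0042,0.064,0],1]
    - [[0,0,0],[-0.0042,0.064,0],1]

```text
time: 13.2
ee_pos: [0.5555, -0.2855, 0.2114]
orientation: [3.137, 0.169, -0.002]
contact_force: [0.8, -0.8, -1.0]
gripper_width: 0.0256
grip_force: 55.0
```

Call:
drive_tool:
  plan:
    - [[0,0,0],[0,0.034,0],1]
    - [[0,0,0],[0,0,0],1]
    - [[0,0,0],[0,0,0],1]
    - [[0,0,0],[0,0,0],1]

```text
time: 13.6
ee_pos: [0.5593, -0.3011, 0.2113]
orientation: [-3.135, -0.176, 0.0]
contact_force: [0.2, 0.7, -1.8]
gripper_width: 0.0259
grip_force: 55.0
```

Call:
drive_tool:
  plan:
    - [[0,0,0],[0,0,0.04],1]
    - [[0,0,0],[0,0,0.05],1]
    - [[0,0,0],[0,0,0.05],1]
    - [[0,0,0],[0,0,0.05],1]
    - [[0,0,0],[0,0,0.04],1]
    - [[0,0,0],[0,0,0.025],1]
    - [[0,0,0],[0,0,0],1]
    - [[0,0,0],[0,0,0],1]

```text
time: 14.4
ee_pos: [0.5603, -0.3028, 0.0593]
orientation: [3.136, 0.175, 0.002]
contact_force: [0.2, -0.6, -1.7]
gripper_width: 0.0257
grip_force: 55.0
```

Call:
drive_tool:
  plan:
    - [[0,0,0],[0,0,0.004],1]
    - [[0,0,0],[0,0,0.004],1]
    - [[0,0,0],[0,0,0.002],1]
    - [[0,0,0],[0,0,0],1]

```text
time: 14.8
ee_pos: [0.5594, -0.3031, 0.0527]
orientation: [-3.137, -0.173, -0.0]
contact_force: [0.1, 0.5, -1.2]
gripper_width: 0.0257
grip_force: 55.0
```

Call:
drive_tool:
  plan:
    - [[0,0,0],[0,0,0.002],1]
    - [[0,0,0],[0,0,0.002],1]
    - [[0,0,0],[0,0,0.002],1]
    - [[0,0,0],[0,0,0.002],1]
    - [[0,0,0],[0,0,0],1]
    - [[0,0,0],[0,0,0],1]

```text
time: 15.4
ee_pos: [0.5595, -0.3031, 0.0481]
orientation: [-3.137, -0.174, -0.0]
contact_force: [-0.4, 0.2, 1.9]
gripper_width: 0.0254
grip_force: 55.0
```

Contact at the expected height with a light load. Releasing.

Call:
drive_tool:
  plan:
    - [[0,0,0],[0,0,0],-1]
    - [[0,0,0],[0,0,0],-1]
    - [[0,0,0],[0,0,0],-1]
    - [[0,0,0],[0,0,0],-1]
    - [[0,0,0],[0,0,0],-1]
    - [[0,0,0],[0,0,0],-1]
    - [[0,0,0],[0,0,0],-1]
    - [[0,0,0],[0,0,0],-1]

```text
time: 16.2
ee_pos: [0.5594, -0.3031, 0.0477]
orientation: [-3.137, -0.174, -0.0]
contact_force: [-0.7, -0.2, -0.0]
gripper_width: 0.0851
grip_force: 0.0
```

Call:
drive_tool:
  plan:
    - [[0,0,0],[0,0,-0.01],-1]
    - [[0,0,0],[0,0,-0.03],-1]
    - [[0,0,0],[0,0,-0.05],-1]
    - [[0,0,0],[0,0,-0.05],-1]
    - [[0,0,0],[0,0,-0.05],-1]
    - [[0,0,0],[0,0,-0.05],-1]
    - [[0,0,0],[0,0,-0.04],-1]
    - [[0,0,0],[0,0,0],-1]

```text
time: 17.0
ee_pos: [0.5616, -0.3043, 0.2204]
orientation: [3.132, 0.173, 0.013]
contact_force: [0.4, 0.2, -0.2]
gripper_width: 0.0931
grip_force: 0.0
```

Run:
```python
from plant import r,get_image
import cv2
d=get_image("side");cv2.imwrite("pics/g5.png",d["image"][:,:,::-1])
s=r.sense();print(s["time"],s["ee_pos"],s["contact_force"],s["gripper_width"])
```

```text
17.05 [ 0.56030852 -0.30359316  0.21790738] [-0.28872134  0.34214889  0.54499872] 0.0928204904937765
```

View pics/g5.png

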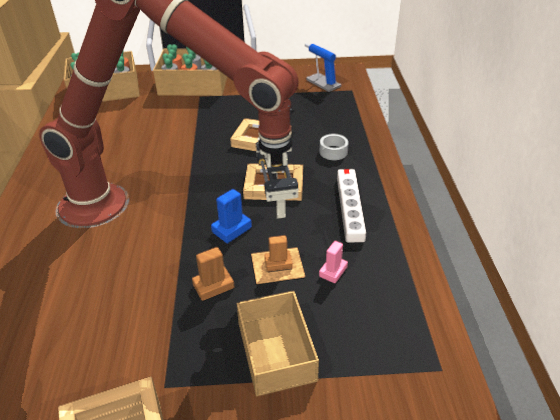

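The block stands upright on the mat (278,255), the gripper is clear, and everything else is where it was.

```bash
python3 -c "
from plant import r
print(r.job_done())"
```

```text
the job is handed in; nothing more can be done
None
```

The panel is pressed home under all four clips, the block is back upright on its mat and released, and the job was handed in at about 17 s; no verdict was shown.

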